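# Switch the marble sorter to its other chute and feed it a ball

### The job

The plywood ball sorter on the desk is set to the wrong chute. Press down the raised end of its seesaw gate with a fingertip so that the gate rocks over its pivot and stays tipped the other way; then push the wooden ball off its ledge with the fingers so that it drops onto the gate and runs by itself down that other chute into the bay at its end. Pick nothing up, do not touch the ball once it has left the ledge, and leave the eraser, glue stick and pencil case where they are.

Things in the scene. Friction and masses are not known exactly. Their poses are not given: they have to be found in the camera images.
- stand: fixed plywood sorter, base plate 560 mm wide, x -130 to 80. Origin on the desk, straight below the gate's pivot; z up, x from the feed ledge across the gate (away from the robot within 0.35 rad), y along the gate to the left chute, -y to the right chute. In its frame (mm) the gate's trough lies at x -31 to 33, its pivot at z 110; a post stands at x 38 to 48, y -15 to 15, up to z 120
- ledge (a point): middle of the floor of the feed ledge, stand frame x -71, y 0, z 135 mm: top of a tower at x -106 to -36, y -32 to 32. Strips 8 mm high run along its two y edges (50 mm clear between); cross strips 3 mm high, 5 wide, at x -48 and -94 keep the ball from rolling off. Behind it (x below -106) the space is free
- gate (a joint): tilt of the seesaw gate, rad: -0.25 is left end down and right end raised, +0.25 is right end down and left end raised; starts at either. A wooden trough 200 mm long whose far wall (60 high) carries a steel disc, up to z 184 mm: top-heavy, it falls to whichever side it is past level (now and then still during the first second) and stays. Pressing the raised pad takes under 2 N up to its stop
- left_pad (a point): centre of the top of the left press pad: a wooden tab 46 x 46 mm, 6 thick, standing out in stand +x from the gate's far wall near its left end; in the stand frame x 58, y 78 to 97, height 169 mm when raised, 125 when down
- right_pad (a point): the same for the right press pad, at y -78 to -97
- ball_center (a point): centre of the loose wooden ball, 40 mm diameter, 25 g, waxed smooth, on the ledge between the cross strips (z 155 mm). A fingertip set behind it (stand -x side) and moved along stand +x rolls it over the front strip; once its centre is past the ledge's edge (x -36) it falls onto the middle of the gate and rolls to the lower end
- left_bay (a point): centre of the floor of the bay at the foot of the left chute, stand frame y 238 mm: 72 x 72 mm inside, wall tops at z 80 to 95. The chute leads there from under the gate's left end
- right_bay (a point): the same for the right chute, y -238 mm
- eraser: bystander: white eraser 22 x 55 x 13 mm lying on the desk; origin at the centre of its underside
- glue: bystander: upright glue stick, 28 mm diameter, 85 mm tall; origin at the centre of its underside
- pencase: bystander: blue pencil case 65 x 150 x 28 mm; origin at the centre of its underside

How it is judged (in metres and radians):
On the way, in this order (a step that is already met when the one before it is completed fails the run):
1. the gate is rocked over to its other side while the ball still waits on the ledge (distance of left_pad from where it was at the start of the episode above 0.025 m and (value of joint gate above 0.2 rad or value of joint gate below -0.2 rad) and x of ball_center in the frame of stand below -0.05 m and z of ball_center in the frame of stand above 0.145 m), for 0.2 s.
2. the ball has dropped from the ledge onto the gate (z of ball_center in the frame of stand between 0.05 and 0.143 m and x of ball_center in the frame of stand between -0.036 and 0.03 m), for 0.05 s.
At the end, for the whole second after the job is handed in: the gate rests tipped (more than 0.2 rad) to the side opposite to its start, and the ball lies still (under 0.05 m/s) in the bay at the end of the chute on the gate's low side (distance of left_pad from where it was at the start of the episode above 0.025 m and x of ball_center in the frame of stand between -0.04 and 0.04 m and z of ball_center in the frame of stand below 0.06 m and linear speed of ball below 0.05 m/s and ((value of joint gate above 0.2 rad and y of ball_center in the frame of stand between -0.28 and -0.2 m) or (value of joint gate below -0.2 rad and y of ball_center in the frame of stand between 0.2 and 0.28 m))); the robot touches nothing.
It fails at once if the ball is lifted more than 15 mm off its ledge (z of ball_center in the frame of stand above 0.17 m).
It fails at once if the robot touches the ball after it has left the ledge (z of ball_center in the frame of stand below 0.143 m and contact force between any of the fingers, the arm and ball above 0.3 N).
It fails at once if the eraser is moved more than 20 mm or lifted (distance of eraser from where it was at the start of the episode above 0.02 m).
It fails at once if the glue stick is moved more than 20 mm or lifted (distance of glue from where it was at the start of the episode above 0.02 m).
It fails at once if the pencil case is moved more than 20 mm or lifted (distance of pencase from where it was at the start of the episode above 0.02 m).
It also fails if it takes over 40 s, if anything falls off the work surface, if the arm or the gripper's body presses on something with over 40 N, if the wrist force passes 120 N, or if a joint passes its speed limit or range.

### The arm

A 6-joint arm with a two-finger parallel gripper is mounted at the origin on the work surface. World frame = base frame: x ahead of the robot, y to its left, z up, the work surface at z = 0. Lengths are in m, angles in degrees, forces in N, time in s.
With the tool pointing down it reaches from about 0.35 to 0.8 m from the base axis. Payload 7.3 kg.
Tool frame: the origin (TCP) lies midway between the tips of the shut fingers; the grasp point (between the pads) lies bot.grip_depth behind it (bot.grip_depth is the distance from the TCP to the grasp point, in m); z points along the fingers, y is the line along which they close (so a half turn about z gives the same grasp; the last joint's range is limited). The gripper opens to 85 mm and grips with 20 to 120 N. Pads are 22 mm wide; open, the fingers measure 114 mm over their backs; the gripper's body (76 mm by 85 mm) begins 54 mm behind the grasp point. The pads swing forward as they close: fully open they stand 13 mm farther back than shut.
Start: joints at [-78.266, 19.595, 87.324, -0, 73.075, -8.365], TCP at [0.18, -0.493, 0.231] pointing down, gripper open.
Joint ranges: [-145.02, 145.02], [-44.19, 115.74], [2.07, 154.8], [-57.11, 237.11], [16.16, 152.29], [-177.93, 177.93]. Speed limits (degrees/s): [147.25, 147.25, 180, 180, 180, 180].

### API

Orientations are given as [roll, pitch, yaw] about the fixed x, y, z axes, in that order (R = Rz(yaw) Ry(pitch) Rx(roll)).
In Python, from workcell import bot gives the robot as it stands.
- The arm moves only by the shell command python3 -m crank 'ROWS' [FORCE]. ROWS is JSON, a list of rows, each a list of 5 numbers: the shift along the tool's x, y, z in m, then the turn about the tool's z in rad, then the finger opening in m, from 0 to 0.0854. A call has exactly 10 rows; each row is the pose to reach, as a shift and turn from the pose commanded when the call began, along the tool's axes at that moment; what a row does not reach only later rows make up. A row lasts 1/8 s, in which the tool goes at most 62.5 mm and 10.7 degrees, less where a joint would pass 70% of its speed; a pose out of reach is approached as far as the arm can. A call with a gripper value outside its range is refused whole. The fingers move at their own pace and stop on an object; FORCE is the grip in N (left out, the last holds). Time passes only in rows, so rows that repeat a pose let the fingers close, or fill a call up. It gives the time, the measured TCP pose, the force, the opening and the grip force at its end, in the units of the state.
- bot.read_state(): the state, without advancing time (a new reading comes with each control period).
- bot.camera(name): name is "scene" or "side" or "wrist"; returns the picture (384x512x3 uint8, blue, green, red); there is no depth.
- bot.calibration(name): a dict with "fx", "fy", "cx", "cy" (pixels), "view" (4x4, takes a point from world to camera coordinates); the wrist camera has in their place "tool_from_camera" (4x4, takes a point from camera to tool coordinates, whose origin is the TCP and whose axes are the flange's). Camera axes: x right, y down, z forward; pixel columns grow to the right and rows downward; lengths in m; the calibration is good to about 2 mm. A picture is of the moment at which its call begins: read the wrist's pose just before it. calibration takes no time and is no camera call.
- bot.close_job(): hands the job in; it is judged then, once.
The state is a dict: "time": time; "joint_pos": joint angles; "dq": joint speeds; "effort": joint torques, N m; "eef_pos": TCP position; "eef_rot": TCP orientation; "wrist_force": force on the tool from outside, world axes, zero at the start; "moment": the same for the moment, N m; "grip_width": finger opening in m; "gripper_force": force on a finger pad.
Only numpy, scipy, OpenCV 4.12 (cv2) and the standard library are available. Lean on these libraries where they do the work, as an engineer would, in place of code of your own. Each camera call takes 0.05 s, during which the arm holds its last target. There are 200 camera calls.

## Working session

There is one attempt and no reset: what is moved stays moved. The work goes in short steps, Python scripts to look and compute and a shell command to move; the robot and the scene stay as the last step left them, time stands still between calls to the robot, and variables do not carry over. Pictures are saved under pics/ and viewed, at most 10 in all, crops included, and the job is handed in when it is done.

```bash
mkdir -p pics; ls
python3 - <<'E'
from workcell import bot
import cv2
print(bot.read_state())
for n in("scene","side"):
    cv2.imwrite(f"pics/{n}0.png",bot.camera(n)); c=bot.calibration(n); print(n,c)
print(bot.calibration("wrist"),bot.grip_depth)
E
```

```text
pics
{'time': 0.0, 'joint_pos': array([-7.82646421e+01,  1.96357471e+01,  8.73764292e+01, -9.15959670e-04,
        7.30754193e+01, -8.36373493e+00]), 'dq': array([-0.0430967 , -0.06775527, -0.04078059,  0.07006413, -0.08473456,
       -0.03243828]), 'effort': array([-2.13426916e-03, -4.33687949e+01, -2.46014571e+01, -3.72610357e-04,
        7.95203290e-03, -2.22863946e-05]), 'eef_pos': array([ 0.18036034, -0.49262201,  0.23063709]), 'eef_rot': array([-1.79913209e+02, -1.18748181e-02,  2.00993512e+01]), 'wrist_force': array([ 0.24689288, -0.17092147,  0.45419115]), 'moment': array([ 0.00419087, -0.04310692, -0.07360346]), 'gripper_force': 0.0, 'grip_width': 0.08529241932233893}
scene {'fx': 484.22546865537566, 'fy': 484.22546865537566, 'cx': 250.33929266685016, 'cy': 186.04918979888112, 'view': array([[-0.5548703 ,  0.83186859, -0.01065852,  0.34293638],
       [ 0.7116683 ,  0.46798148, -0.52394806, -0.40825012],
       [-0.43086794, -0.29830855, -0.85168352,  1.44124537],
       [ 0.        ,  0.        ,  0.        ,  1.        ]])}
side {'fx': 421.9248197708203, 'fy': 421.9248197708203, 'cx': 259.3986407505032, 'cy': 190.14107733326884, 'view': array([[ 0.95365605, -0.30080577, -0.0074847 , -0.57275619],
       [-0.22802685, -0.70624524, -0.67023982,  0.25134474],
       [ 0.19632597,  0.64088498, -0.74210684,  0.935279  ],
       [ 0.        ,  0.        ,  0.        ,  1.        ]])}
{'fx': 305.2720580449592, 'fy': 305.2720580449592, 'cx': 253.84706731933656, 'cy': 193.5841425637242, 'tool_from_camera': array([[ 1.01869231e-03, -9.56170591e-01, -2.92808406e-01,
         7.52429520e-02],
       [ 9.99999363e-01,  1.11610806e-03, -1.65630638e-04,
        -1.91693258e-04],
       [ 4.85176968e-04, -2.92808051e-01,  9.56171120e-01,
        -1.42225118e-01],
       [ 0.00000000e+00,  0.00000000e+00,  0.00000000e+00,
         1.00000000e+00]])} 0.0187
```

View pics/scene0.png

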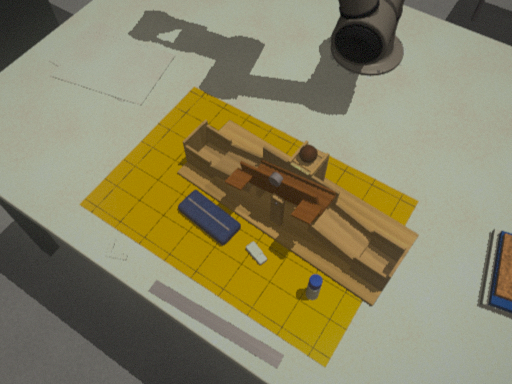

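View pics/side0.png

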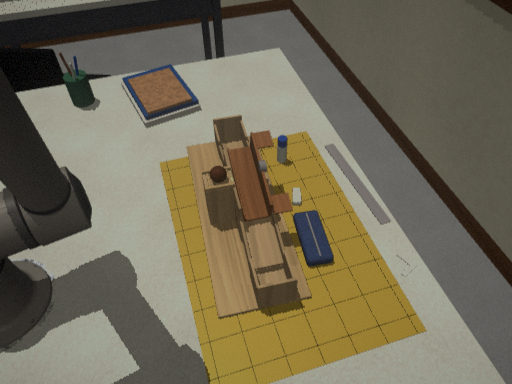

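The scene view shows the ball at about (309,155), the pads at (308,213) for left and (239,180) for right. The side view has the ball at (218,174), left pad at (262,139) and right pad at (281,203). I'll fit the stand pose for both tilts.

```bash
cat > h.py <<'E'
import numpy as np
from scipy.optimize import least_squares
from workcell import bot
C={n:bot.calibration(n) for n in("scene","side")}
def proj(n,p):
    c=C[n];q=c["view"][:3,:3]@p+c["view"][:3,3]
    return np.array([c["fx"]*q[0]/q[2]+c["cx"],c["fy"]*q[1]/q[2]+c["cy"]])
def W(v,p):
    c,s=np.cos(v[2]),np.sin(v[2]); return np.array([v[0]+c*p[0]-s*p[1],v[1]+s*p[0]+c*p[1],p[2]])
def tri(a,b):
    f=lambda p:np.r_[proj("scene",p)-a,proj("side",p)-b]
    r=least_squares(f,[.5,0,.1]);return r.x,r.fun
E
python3 - <<'E'
from h import *
import cv2
obs={"ball":((309,155),(218,174)),"L":((308,213),(262,139)),"R":((239,180),(281,203))}
for k,o in obs.items(): print(k,*[np.round(x,3) for x in tri(*o)])
for t,(zl,zr,yl,yr) in {"Lup":(.169,.125,.078,-.097),"Rup":(.125,.169,.097,-.078)}.items():
  for y1,y2 in((yl,yr),(.088,-.088)):
    P={"ball":[-.071,0,.155],"L":[.058,y1,zl],"R":[.058,y2,zr]}
    f=lambda v:np.concatenate([proj(n,W(v,P[k]))-obs[k][i] for k in P for i,n in enumerate(("scene","side"))])
    r=least_squares(f,[.5,0,0]);print(t,y1,r.x,r.cost,np.round(r.fun,1))
a=cv2.imread("pics/scene0.png")[90:310,165:425];b=cv2.imread("pics/side0.png")[105:320,180:345]
cv2.imwrite("pics/z.png",np.hstack([cv2.resize(a,(450,381),interpolation=2),cv2.resize(b,(292,381),interpolation=2)]))
E
```

```text
ball [0.529 0.095 0.152] [-0.454  0.274 -0.515 -0.248]
L [0.66  0.168 0.164] [-0.365  0.199 -0.477 -0.207]
R [ 0.65  -0.009  0.12 ] [-0.486  0.22  -0.524 -0.189]
Lup 0.078 [ 0.5990147   0.09154171 -0.05607796] 5.885767693848242 [ 0.1 -0.6 -1.  -1.2 -1.1 -1.   0.1 -1.3 -1.  -0.4  0.3 -1.9]
Lup 0.088 [ 0.59869473  0.08550612 -0.08346531] 8.51280970096142 [-1.5 -1.5 -0.7  0.  -0.8  0.5  0.8 -2.1  0.1 -0.8 -0.8 -2.2]
Rup 0.097 [ 0.59730324  0.07885612 -0.05572959] 325.245018894531 [ -4.6  -3.8  -0.4   2.7  -0.2  10.4  -0.9  10.3   0.9 -10.4  -0.3 -16.8]
Rup 0.088 [ 0.59753751  0.08493254 -0.02964836] 297.5102888073024 [ -3.   -2.9  -0.8   1.5  -0.1   9.2  -1.6  10.8  -0.6 -10.3   1.  -16.2]
```

View pics/z.png

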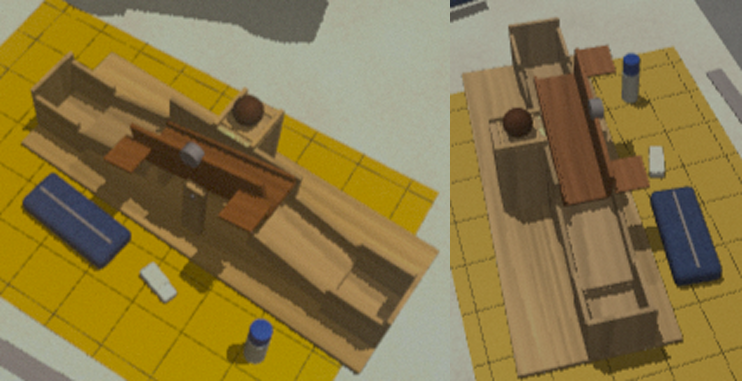

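The gate starts with its left end raised, and the stand is at about (0.599, 0.0915) with yaw -0.056. I'll travel high towards the left pad with the gripper shut.

```bash
python3 -m crank '[[0.03,-0.02,-0.03,0.04,0],[0.08,-0.055,-0.03,0.08,0],[0.13,-0.085,-0.03,0.12,0],[0.175,-0.115,-0.03,0.16,0],[0.22,-0.145,-0.03,0.2,0],[0.265,-0.175,-0.03,0.24,0],[0.31,-0.205,-0.03,0.28,0],[0.355,-0.235,-0.03,0.32,0],[0.4,-0.265,-0.03,0.36,0],[0.445,-0.295,-0.03,0.407,0]]' 20
cat >> h.py <<'E'
V=[.599,.0915,-.056]
def to(p,yaw=V[2]):
    "shift in tool axes to world p, turn to yaw"
    s=bot.read_state();from_=s["eef_pos"];y=np.radians(s["eef_rot"][2]);d=np.array(p)-from_
    return np.round([np.cos(y)*d[0]+np.sin(y)*d[1],np.sin(y)*d[0]-np.cos(y)*d[1],-d[2],y-yaw],4)
E
python3 -c "
from h import *
print(W(V,[.062,.08,.22]),to(W(V,[.062,.08,.22])))"
```

```text
time: 1.35
eef_pos: [0.4977, -0.0614, 0.2611]
eef_rot: [180.0, 0.0, -3.3]
wrist_force: [0.5, -0.5, -0.2]
grip_width: 0.0
gripper_force: 0.0
[0.66538047 0.16790441 0.22      ] [ 0.1543 -0.2386  0.0411 -0.0015]
```

```bash
python3 -m crank '[[0.03,-0.045,0,0,0],[0.06,-0.09,0,0,0],[0.09,-0.135,0,0,0],[0.12,-0.185,0,0,0],[0.154,-0.239,0,0,0],[0.154,-0.239,0.03,0,0],[0.154,-0.239,0.05,0,0],[0.154,-0.239,0.07,0,0],[0.154,-0.239,0.075,0,0],[0.154,-0.239,0.075,0,0]]'
python3 - <<'E'
from workcell import bot
import cv2,numpy as np
w=bot.camera("wrist");s=bot.camera("side")[60:300,130:400]
cv2.imwrite("pics/w1.png",np.hstack([cv2.resize(w,(400,300)),cv2.resize(s,(338,300))]))
E
```

```text
time: 2.6
eef_pos: [0.6641, 0.1668, 0.1862]
eef_rot: [180.0, 0.0, -3.2]
wrist_force: [-0.3, -0.5, -0.2]
grip_width: -0.0003
gripper_force: 0.0
```

View pics/w1.png

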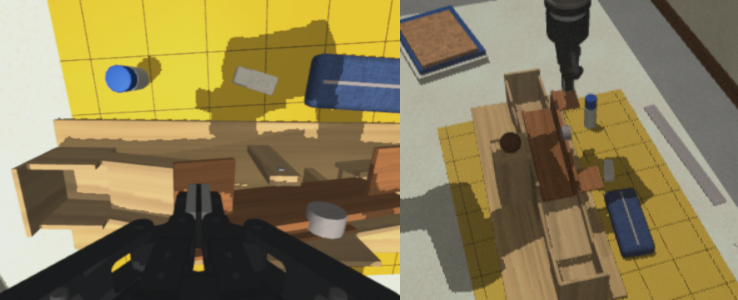

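The wrist view shows the shut fingers at cols 187–212, over the left pad at cols 175–235. I'll press down and then lift.

```bash
python3 -m crank '[[0,0,0.01,0,0],[0,0,0.018,0,0],[0,0,0.026,0,0],[0,0,0.034,0,0],[0,0,0.042,0,0],[0,0,0.048,0,0],[0,0,0.053,0,0],[0,0,0.055,0,0],[0,0,0.055,0,0],[0,0,0.055,0,0]]'
python3 -m crank '[[0,0,-0.01,0,0],[0,0,-0.03,0,0],[0,0,-0.06,0,0],[0,0,-0.1,0,0],[0,0,-0.13,0,0],[0,0,-0.13,0,0],[0,0,-0.13,0,0],[0,0,-0.13,0,0],[0,0,-0.13,0,0],[0,0,-0.13,0,0]]'
python3 - <<'E'
from h import *
import cv2
w=bot.camera("scene")[90:310,165:425];s=bot.camera("side")[105:320,180:345]
cv2.imwrite("pics/w2.png",np.hstack([cv2.resize(w,(450,381),interpolation=2),cv2.resize(s,(292,381),interpolation=2)]))
for x in(-.125,-.071): print(to(W(V,[x,0,.23])),W(V,[x,0,.23]))
E
```

```text
time: 3.95
eef_pos: [0.6643, 0.1669, 0.1316]
eef_rot: [-180.0, -0.0, -3.2]
wrist_force: [0.6, 0.4, 0.0]
grip_width: -0.0001
gripper_force: 0.0
time: 5.2
eef_pos: [0.664, 0.1669, 0.2607]
eef_rot: [180.0, 0.0, -3.2]
wrist_force: [1.1, 0.9, 0.8]
grip_width: -0.0001
gripper_force: 0.0
[-0.1858  0.079   0.031  -0.0002] [0.47419595 0.09849634 0.23      ]
[-0.1318  0.079   0.031  -0.0002] [0.5281113  0.09547392 0.23      ]
```

View pics/w2.png

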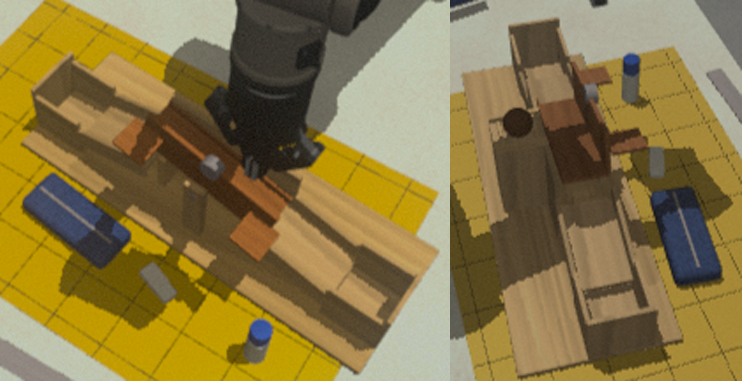

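The gate has rocked over, so the left end is now down, and the ball is still on the ledge. Next I'll move behind the ball.

```bash
python3 -m crank '[[-0.05,0.02,0,0,0],[-0.1,0.04,0,0,0],[-0.15,0.06,0,0,0],[-0.198,0.079,0,0,0],[-0.198,0.079,0.03,0,0],[-0.198,0.079,0.06,0,0],[-0.198,0.079,0.09,0,0],[-0.198,0.079,0.114,0,0],[-0.198,0.079,0.114,0,0],[-0.198,0.079,0.114,0,0]]'
python3 - <<'E'
from h import *
import cv2
w=bot.camera("wrist");s=bot.camera("side")[105:320,180:345]
cv2.imwrite("pics/w3.png",np.hstack([cv2.resize(w,(500,375)),cv2.resize(s,(288,375),interpolation=2)]))
for x in(-.1,-.071): print(to(W(V,[x,0,.147])))
E
```

```text
time: 6.55
eef_pos: [0.4627, 0.0992, 0.1483]
eef_rot: [-180.0, -0.1, -3.2]
wrist_force: [0.1, -0.7, -0.2]
grip_width: 0.0001
gripper_force: 0.0
[ 0.0364  0.      0.0015 -0.0002]
[ 0.0654  0.      0.0015 -0.0002]
```

View pics/w3.png

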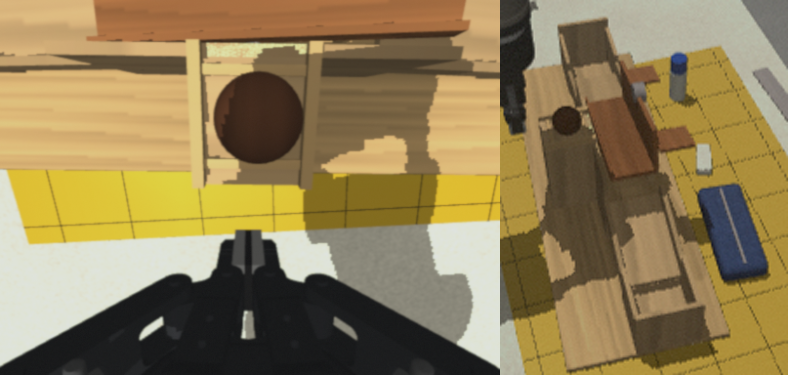

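The wrist view has the ball at col 258 and the finger centre at col 248, so the ball is about 4 mm towards tool +y. I'll correct for that, push, and retract.

```bash
python3 -m crank '[[0.01,0.004,0,0,0],[0.02,0.004,0,0,0],[0.03,0.004,0,0,0],[0.038,0.004,0,0,0],[0.045,0.004,0,0,0],[0.052,0.004,0,0,0],[0.059,0.004,0,0,0],[0.066,0.004,0,0,0],[0.06,0.004,0,0,0],[0.03,0.004,0,0,0]]'
python3 - <<'E'
from h import *
import cv2
w=bot.camera("wrist");s=bot.camera("side")[105:320,180:345]
cv2.imwrite("pics/w4.png",np.hstack([cv2.resize(w,(500,375)),cv2.resize(s,(288,375),interpolation=2)]))
E
```

```text
time: 7.9
eef_pos: [0.4918, 0.0933, 0.147]
eef_rot: [180.0, -0.0, -3.2]
wrist_force: [-1.1, -0.2, 0.2]
grip_width: -0.0002
gripper_force: 0.0
```

View pics/w4.png

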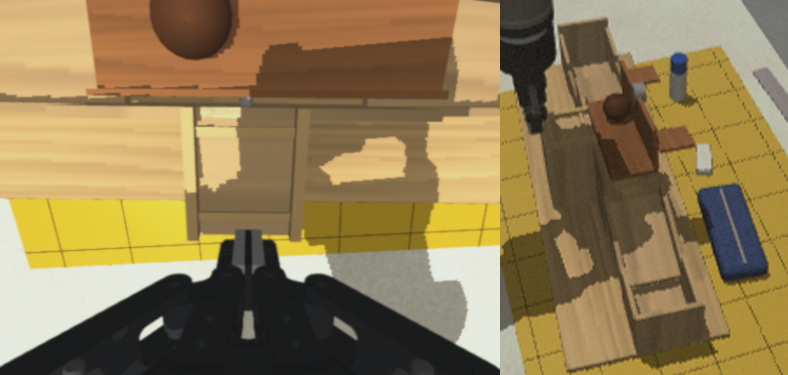

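The ball is on the gate, at (190,20) in the wrist view, and rolling towards the left end. I'll back off and lift while it runs.

```bash
python3 -m crank '[[-0.03,0,0,0,0],[-0.04,0,-0.03,0,0],[-0.04,0,-0.08,0,0],[-0.04,0,-0.1,0,0],[-0.04,0,-0.1,0,0],[-0.04,0,-0.1,0,0],[-0.04,0,-0.1,0,0],[-0.04,0,-0.1,0,0],[-0.04,0,-0.1,0,0],[-0.04,0,-0.1,0,0]]'
python3 -m crank '[[0,0,0,0,0],[0,0,0,0,0],[0,0,0,0,0],[0,0,0,0,0],[0,0,0,0,0],[0,0,0,0,0],[0,0,0,0,0],[0,0,0,0,0],[0,0,0,0,0],[0,0,0,0,0]]'
python3 - <<'E'
from h import *
import cv2
w=bot.camera("scene")[90:310,165:425];s=bot.camera("side")[105:320,180:345]
cv2.imwrite("pics/w5.png",np.hstack([cv2.resize(w,(450,381),interpolation=2),cv2.resize(s,(292,381),interpolation=2)]))
E
```

```text
time: 9.25
eef_pos: [0.4518, 0.0957, 0.2471]
eef_rot: [180.0, 0.0, -3.2]
wrist_force: [0.9, 1.0, -0.3]
grip_width: 0.0004
gripper_force: 0.0
time: 10.5
eef_pos: [0.4518, 0.0957, 0.2473]
eef_rot: [180.0, -0.0, -3.2]
wrist_force: [0.1, -0.4, 0.4]
grip_width: -0.0001
gripper_force: 0.0
```

View pics/w5.png

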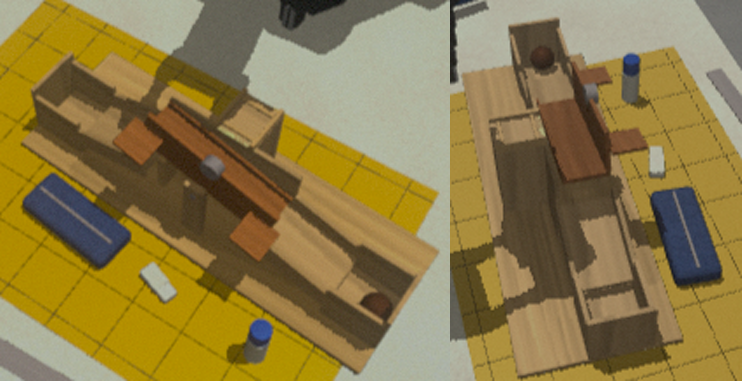

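The ball is in the left bay, at (376,305) in the scene crop. I'll let it settle, check that it has stopped, and hand in.

```bash
R='[[0,0,0,0,0],[0,0,0,0,0],[0,0,0,0,0],[0,0,0,0,0],[0,0,0,0,0],[0,0,0,0,0],[0,0,0,0,0],[0,0,0,0,0],[0,0,0,0,0],[0,0,0,0,0]]'
python3 - <<'E'
from h import *
np.save("a.npy",bot.camera("scene"))
E
python3 -m crank '[[0,0,0,0,0],[0,0,0,0,0],[0,0,0,0,0],[0,0,0,0,0],[0,0,0,0,0],[0,0,0,0,0],[0,0,0,0,0],[0,0,0,0,0],[0,0,0,0,0],[0,0,0,0,0]]' >/dev/null
python3 - <<'E'
from h import *
def cen(i):
    r=i[230:290,365:410].astype(int); m=r.sum(2)<150; y,x=np.nonzero(m); return len(x),x.mean()+365,y.mean()+230
b=bot.camera("scene"); a=np.load("a.npy"); print(cen(a),cen(b))
d=np.abs(a.astype(int)-b)[240:290,350:410]; print(d.mean(),d.max())
E
```

```text
(50, np.float64(381.92), np.float64(266.88)) (59, np.float64(382.1864406779661), np.float64(266.2372881355932))
2.5237777777777777 15
```

```bash
python3 -c "
from workcell import bot
print(bot.close_job())"
```

```text
the job is handed in; nothing more can be done
None
```

I pressed the raised left pad, the gate rocked over and stayed left end down, and the ball I pushed off the ledge ran down the left chute and lay still in the left bay when I handed in; the judge's result was not shown.

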